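Scrub out the sample jar with the long brush

ROBOT

A 6-joint arm with a two-finger parallel gripper is mounted at the origin on a cart in front of the work surface, level with it; the furniture and walls round the work are solid. World frame = base frame: x ahead of the robot, y to its left, z up, the work surface at z = 0. Lengths are in mm, angles in rad, forces in N, time in s.
With the tool pointing down it reaches from about 250 to 775 mm from the base axis. Payload 8.9 kg.
Tool frame: the origin (TCP) lies at the very end of the fingers, on their centre line; the grasp point (between the pads) lies 19 mm behind it; z points along the fingers, y is the line along which they close (so a half turn about z gives the same grasp; the last joint's range is limited). The gripper opens to 85 mm and grips with 20 to 120 N. Pads are 22 mm wide; open, the fingers measure 114 mm over their backs; the gripper's body (76 mm by 85 mm) begins 54 mm behind the grasp point. The pads swing forward as they close: fully open they stand 13 mm farther back than shut.
Start: joints at [-1.416, 0.291, -0.153, 1.127, 0, 1.431], TCP at [152.037, -502.502, 231.305] pointing down, gripper open.
Joint ranges: [-2.52, 2.52], [-0.91, 1.74], [-1.3, 1.37], [-1.96, 2.02], [-1.52, 1.47], [-3.14, 3.14]. Speed limits (rad/s): [2.22, 2.22, 2.79, 3.14, 3.14, 3.14].

INTERFACE

Orientations are given as a unit quaternion [x, y, z, w].
In Python, from cell import * gives the robot as it stands.
- The arm moves only by the tool send_rows, never from a script. Its argument "increments" is a list that holds one entry, the list of rows, each a list of 7 numbers: the shift along the tool's x, y, z normalised to -1 to 1, where 1 is 0.6 m, then the turn, a rotation vector about the tool's x, y, z normalised to -1 to 1, where 1 is 30 degrees, then the gripper command: -1 is fully open, 1 is shut, values between are in proportion. In form: [[[tx, ty, tz, wx, wy, wz, claw], ...]]. A call has 1 to 20 rows; each row is the pose to reach, as a shift and turn from the pose commanded when the call began, along the tool's axes at that moment; what a row does not reach only later rows make up. A row lasts 1/8 s, in which the tool goes at most 62.5 mm and 10.7 degrees, less where a joint would pass 70% of its speed; a pose out of reach is approached as far as the arm can. A call with a number of a shift or a turn outside -1 to 1 is refused whole. A call with a gripper value outside its range is refused whole. The fingers move at their own pace and stop on an object; the grip force is fixed at half the most. Time passes only in rows, so rows that repeat a pose let the fingers close. It gives the time, the measured TCP pose, the force, the opening and the grip force at its end, in the units of the state.
- read_state(): the state, without advancing time (a new reading comes with each control period).
- grab_frame(name): name is "scene" or "top" or "wrist"; returns the picture (480x640x3 uint8, red, green, blue); there is no depth.
- camera_info(name): a dict with "K" (3x3 intrinsics, pixels), "k1" (the pictures are not rectified: a ray, as slopes to the right and down, at radius r is drawn at 1 + k1 r^2 times it, then the intrinsics apply), "extrinsics" (4x4, takes a point from camera to world coordinates). Camera axes: x right, y down, z forward; pixel columns grow to the right and rows downward; lengths in mm; the calibration is good to about 2 mm. A picture is of the moment at which its call begins: read the wrist's pose just before it. camera_info takes no time and is no camera call; for the wrist camera it gives the pose at the moment of the call.
- hand_in(): hands the job in; it is judged then, once.
The state is a dict: "clock": time; "joint_positions": joint angles; "joint_vel": joint speeds; "joint_efforts": joint torques, N m; "ee_pos": TCP position; "tcp_rot": TCP orientation; "contact_force": force on the tool from outside, world axes, zero at the start; "moment": the same for the moment, N m; "width": opening from 0.0 (shut) to 1.0 (fully open); "finger_force": force on a finger pad.
Only numpy, scipy, OpenCV 4.12 (cv2) and the standard library are available. Lean on these libraries where they do the work, as an engineer would, in place of code of your own. Each camera call takes 0.05 s, during which the arm holds its last target. There are 200 camera calls.

TASK

Turn the stand's lock collar counter-clockwise (seen from above) as far as it goes, so that its pin stands at the mark and the sample jar is locked. Then take the brush from its sloping rest, stand it in the jar bristles down and let go of it so that it leans on the rim; take it again by the end of its handle, hold it upright and scrub the jar with three strokes, each one down until you feel the bristle end press on the bottom and then up to at least half of the jar's depth, without ramming the bottom. Finally leave the brush standing in the locked jar and let go, without disturbing the jar or the other things on the bench.

Things in the scene. Friction and masses are not known exactly. Their poses are not given: they have to be found in the camera images.
- lock_collar (a joint): angle of the captive aluminium lock collar round the top of the stand, rad, about the upright axis of the stand; grows counter-clockwise seen from above; range 0 (open) to 1.1 (locked, hard stop, pin beside the arrow-shaped mark on the fixed ring). It turns stiffly (about 2 N at the pin) and stays where it is left
- collar_pin (a point): centre of the top of the collar's round upright pin, 12 mm in diameter, free height 43 mm below this point (the collar's tab is at its foot), 77 mm from the stand's axis; it travels with the collar. At the angle 0 it lies in the stand's own -y direction
- stand: fixed round steel stand that carries the jar; origin on its upright axis at the bench; z up. Base 148 mm across, three posts, fixed top ring 136 mm across at 76 to 86 mm height, collar 87 to 95 mm high above the bench (138 mm across, with two small hooks up to 100 mm high), pin top 138 mm high
- jar: open white jar, loose in the stand: 92 mm outside, 84 mm inside diameter, 112 mm tall, origin at the centre of its underside, z up; floor 6 mm thick, inside depth 106 mm. Two small lugs, which the collar's hooks cover when locked (2 mm play)
- jar_floor (a point): centre of the jar's inner floor
- jar_rim (a point): centre of the jar's mouth, at rim height (118 mm above the bench)
- brush: bottle brush, 230 mm long, 80 g, round; origin at the centre of the flat bristle tip, z axis along the brush from tip to handle end, balance point about 105 mm up. Bristle head (rigid cylinder) 22 mm across from 0 to 90 mm, thin neck to 105, handle 12 mm across to 182, thick grip 20 mm across from 182 to 230 mm. It starts on the rest, tip low, handle rising at 25 degrees
- brush_grip (a point): point on the brush's axis in the middle of the thick grip, 206 mm from the tip. Let go in the jar, the brush leans about 30 degrees on the rim; which way it leans may change as it settles
- brush_rest: fixed sloping brush rest: steel base 170 x 60 x 5 mm, low end stop and side guards at its -x end for the bristle tip, fork of two 8 mm rods at 42 mm on its +x side, 89 mm tall, under the handle; origin on the bench; its +x points along the rise of the handle. The grip overhangs freely beyond the fork
- eraser_1: eraser, 21 x 42 x 12 mm, bystander
- opal: small opal stone, 38 x 49 x 26 mm, bystander
- stone: grey stone, 47 x 60 x 36 mm, bystander
- vial: small capped vial standing, 23 mm across, 46 mm tall, bystander
Mind the look-alikes: they are no part of the job. Several things have the shape of the jar; the one meant has the colours described above.

How it is judged:
By the outcome, as a careful person would: the job done as asked, in the order asked, and still so for the second after the job is handed in, with the robot touching nothing.
It also fails if it takes over 72 s, if anything falls off the work surface, if the arm or the gripper's body presses on something with over 40 N, if the wrist force passes 120 N, or if a joint passes its speed limit or range.

## Working session

There is one attempt and no reset: what is moved stays moved. The work goes in short steps, Python scripts to look and compute and a tool call to move; the robot and the scene stay as the last step left them, time stands still between calls to the robot, and variables do not carry over. Pictures are saved under pics/ and viewed, at most 13 in all, crops included, and the job is handed in when it is done.

Besides the shell and the picture viewer there is one more tool, called after "Call:" as name(argument=value, ...) on one line, values as JSON. send_rows: Moves the arm, as the interface text tells. Scaled input: -1 to 1 covers 0.6 m each way for a shift and 30 degrees each way for a turn. Its arguments: {"type":"object","properties":{"increments":{"type":"array","items":{"type":"array","items":{"type":"array","items":{"type":"number"}}}}},"required":["increments"]}

```bash
ls; mkdir -p pics; python3 - <<'E'
from cell import *
import cv2,numpy as np
for n in ("scene","top"):
    cv2.imwrite(f"pics/{n}0.png",grab_frame(n)[:,:,::-1]); c=camera_info(n); print(n,np.round(c["K"],1).tolist(),c["k1"],np.round(c["extrinsics"],3).tolist())
s=read_state(); print(s)
E
```

```text
pics
scene [[506.2, 0.0, 316.4], [0.0, 506.2, 241.1], [0.0, 0.0, 1.0]] -0.004242446872064956 [[-0.733, -0.408, 0.544, 95.672], [-0.68, 0.416, -0.604, 490.644], [0.02, -0.812, -0.583, 621.338], [0.0, 0.0, 0.0, 1.0]]
top [[461.2, 0.0, 317.5], [0.0, 461.2, 238.0], [0.0, 0.0, 1.0]] 0.01168769359134438 [[0.023, -0.995, 0.099, 516.345], [-0.999, -0.025, -0.023, 1.573], [0.026, -0.099, -0.995, 976.072], [0.0, 0.0, 0.0, 1.0]]
{'clock': 0.1, 'joint_positions': array([-1.41628255e+00,  2.91178795e-01, -1.54046605e-01,  1.12666999e+00,
       -1.89254613e-05,  1.43152613e+00]), 'joint_vel': array([-0.00054053, -0.00216761,  0.00039598, -0.00037218,  0.00049831,
        0.00042015]), 'joint_efforts': array([ 1.49124960e-03, -5.37977707e+01,  3.31919038e+01,  9.26015025e-03,
       -1.40296443e-04,  7.92233095e-06]), 'ee_pos': array([ 151.98173368, -502.12724298,  230.8147584 ]), 'tcp_rot': array([ 9.89230607e-01,  1.46364285e-01, -1.36508475e-05, -5.49445726e-04]), 'contact_force': array([-0.16852204, -0.48946556,  0.43750735]), 'moment': array([-0.02883758, -0.02149902, -0.04573756]), 'finger_force': 0.0, 'width': 0.996294867701862}
```

View pics/scene0.png

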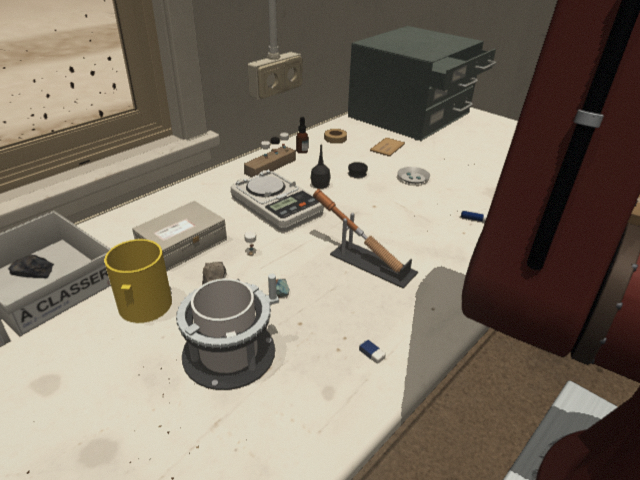

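View pics/top0.png

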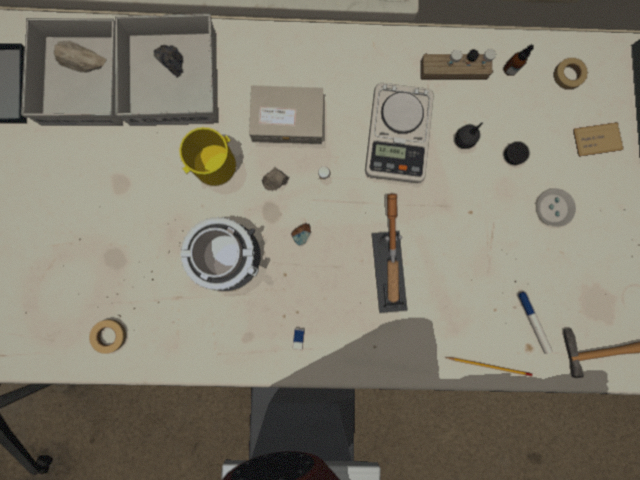

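The top view shows the white jar in its stand at about (218,252), the brush on its rest with the grip at (392,205) and the tip at (394,303), the eraser at (299,338), the opal at (301,234), the stone at (275,179) and the vial at (324,173). Two things have the jar's shape: the yellow one at (208,157) in top, (140,280) in scene, and the white/grey one in the stand at (218,252) in top, (223,310) in scene. The white one in the stand fits the description. I'll confirm it in an enlarged crop.

```bash
python3 - <<'E'
import cv2,numpy as np
t=cv2.imread("pics/top0.png"); s=cv2.imread("pics/scene0.png")
a=cv2.resize(t[205:305,170:270],None,fx=4,fy=4,interpolation=cv2.INTER_CUBIC)
b=cv2.resize(t[185:320,360:425],(195,400),interpolation=cv2.INTER_CUBIC) 
c=cv2.resize(s[260:390,170:300],(400,400),interpolation=cv2.INTER_CUBIC)
out=np.hstack([a,c]); cv2.imwrite("pics/crop1.png",out)
E
```

```text
(no output)
```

View pics/crop1.png

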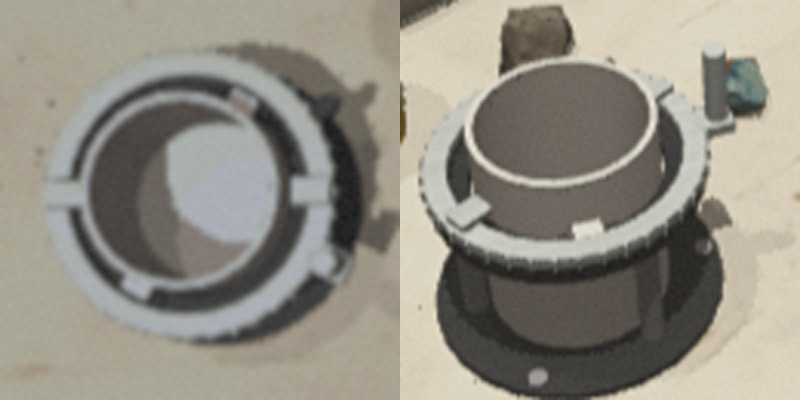

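The crop confirms it: a white jar in a steel stand. In top, its rim centre is at (215.5,251.7), the collar centre at (217.2,254) and the pin top at (251.2,270.5). In scene the pin top is at (271.4,275.3). The mark is counter-clockwise from the pin, at about (250.5,231) in top.

```bash
cat > h.py <<'E'
from cell import *
import cv2,numpy as np
from scipy.spatial.transform import Rotation as R
def ray(name,uv,c=None):
    c=c or camera_info(name); T=np.array(c["extrinsics"])
    p=cv2.undistortPoints(np.array([[uv]],float),np.array(c["K"]),np.array([c["k1"],0,0,0.]))[0,0]
    d=T[:3,:3]@np.r_[p,1]; return T[:3,3],d/np.linalg.norm(d)
def onz(name,uv,z,c=None):
    o,d=ray(name,uv,c); return o+d*(z-o[2])/d[2]
def tri(rs):
    A=sum(np.eye(3)-np.outer(d,d) for o,d in rs); b=sum((np.eye(3)-np.outer(d,d))@o for o,d in rs); return np.linalg.solve(A,b)
def proj(name,P,c=None):
    c=c or camera_info(name); T=np.linalg.inv(np.array(c["extrinsics"])); 
    return cv2.projectPoints(np.array([P],float),cv2.Rodrigues(T[:3,:3])[0],T[:3,3],np.array(c["K"]),np.array([c["k1"],0,0,0.]))[0][0,0]
def rows(targets,st=None):
    """targets: (pos,Rotation) world -> normalised shift/turn from current commanded (approx measured)"""
    s=read_state(); p0=s["ee_pos"]; r0=R.from_quat(s["tcp_rot"]); out=[]
    for p,r in targets: out.append(np.r_[r0.inv().apply(np.array(p)-p0)/600,(r0.inv()*r).as_rotvec(degrees=True)/30])
    return np.array(out)
E
python3 - <<'E'
from h import *
print("rim",onz("top",(215.5,251.7),118),"collar",onz("top",(217.2,254),95))
print("pin z",onz("top",(251.2,270.5),138),onz("scene",(271.4,275.3),138),tri([ray("top",(251.2,270.5)),ray("scene",(271.4,275.3))]))
print("grip end",tri([ray("top",(391.5,195)),ray("scene",(319,194))]),"tip",tri([ray("top",(394,302)),ray("scene",(405,268))]))
for n,u,z in (("opal",(301,234),13),("stone",(275,179),18),("vial",(324,173),46),("eraser",(299,338),12)): print(n,onz("top",u,z).round())
print(camera_info("wrist"))
E
```

```text
rim [571.65149881 169.97759778 118.        ] collar [568.83243711 171.08483662  95.        ]
pin z [537.91641136 100.4580336  138.        ] [535.26744963 101.53881575 138.        ] [537.54932754 100.287184   136.00725602]
grip end [ 686.13345706 -161.83776771  106.58590589] tip [ 479.8153071  -184.13674244   18.88849525]
opal [620.  14.  13.]
stone [735.  72.  18.]
vial [744. -30.  46.]
eraser [405.  12.  12.]
{'K': array([[364.79927664,   0.        , 317.55256149],
       [  0.        , 364.79927664, 240.50264737],
       [  0.        ,   0.        ,   1.        ]]), 'k1': -0.004310698697770219, 'extrinsics': array([[ 2.87575674e-01, -9.15215250e-01, -2.82278724e-01,
         2.22945344e+02],
       [-9.57756518e-01, -2.75305628e-01, -8.31219827e-02,
        -4.79374632e+02],
       [-1.63841527e-03,  2.94258148e-01, -9.55724572e-01,
         3.72886345e+02],
       [ 0.00000000e+00,  0.00000000e+00,  0.00000000e+00,
         1.00000000e+00]])}
```

```bash
cat >> h.py <<'E'
def down(yaw_y):  # tool pointing down, tool y axis at world angle yaw_y (deg)
    a=np.radians(yaw_y); y=np.array([np.cos(a),np.sin(a),0]); z=np.array([0,0,-1.]); x=np.cross(y,z)
    return R.from_matrix(np.c_[x,y,z])
def show(t): print(np.round(rows(t),4).tolist())
E
python3 - <<'E'
from h import *
show([((530,97,230),down(-43.5))])
E
```

```text
[[0.8922, -0.7733, 0.0023, -0.002, -0.0008, -0.9889]]
```

Call:
send_rows(increments=[[[0.1, -0.08, 0, 0, 0, -0.3, 0.3], [0.2, -0.16, 0, 0, 0, -0.6, 0.3], [0.3, -0.25, 0, 0, 0, -0.99, 0.3], [0.4, -0.34, 0, 0, 0, -0.99, 0.3], [0.5, -0.43, 0, 0, 0, -0.99, 0.3], [0.6, -0.51, 0, 0, 0, -0.99, 0.3], [0.7, -0.6, 0, 0, 0, -0.99, 0.3], [0.8, -0.69, 0, 0, 0, -0.99, 0.3], [0.892, -0.773, 0, 0, 0, -0.99, 0.3], [0.892, -0.773, 0, 0, 0, -0.99, 0.3], [0.892, -0.773, 0, 0, 0, -0.99, 0.3], [0.892, -0.773, 0, 0, 0, -0.99, 0.3], [0.892, -0.773, 0, 0, 0, -0.99, 0.3], [0.892, -0.773, 0, 0, 0, -0.99, 0.3], [0.892, -0.773, 0, 0, 0, -0.99, 0.3]]])

```text
clock: 1.98
ee_pos: [529.5, 95.2, 231.5]
tcp_rot: [0.919, 0.394, -0.0, 0.0]
contact_force: [0.0, 0.1, 0.5]
width: 0.349
finger_force: 0.0
```

```bash
python3 - <<'E'
from h import *
s=read_state(); c=camera_info("wrist"); im=grab_frame("wrist"); cv2.imwrite("pics/w1.png",im[:,:,::-1])
import pickle; pickle.dump(c,open("w1.pkl","wb"))
print(s["clock"],s["ee_pos"],s["width"],s["joint_positions"]); print(proj("wrist",(537.5,100.5,138),c),proj("wrist",(570,170.5,118),c))
E
```

```text
1.975 [529.53995229  95.15134675 231.48723791] 0.3488887066284781 [ 4.20112259e-02  3.15447354e-01 -1.18108664e-01  1.13733091e+00
 -2.24346817e-04  2.37319406e+00]
[323.22851854 231.10495658] [285.89797302 117.0013828 ]
```

View pics/w1.png

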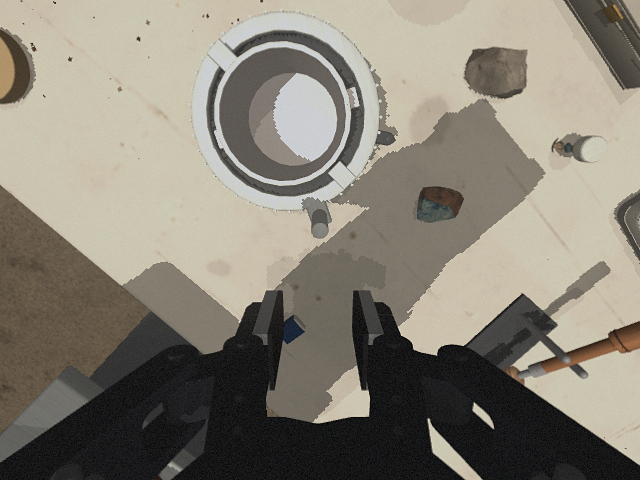

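The wrist view shows the pin top at (320,230), the rim centre at (284,114), the arrow mark at (386,138), and the grip of the brush off to the right.

```bash
python3 - <<'E'
from h import *
import pickle; c=pickle.load(open("w1.pkl","rb"))
p=onz("wrist",(320,230),138,c); r=onz("wrist",(284,114),118,c); m=onz("wrist",(385,138),86,c)
print(p,r,m); d=p-r; print(np.hypot(*d[:2]),np.degrees(np.arctan2(d[1],d[0]))); d=m-r;print(np.degrees(np.arctan2(d[1],d[0])))
show([((536.3,101.2,231),down(-24)),((536.3,101.2,104),down(-24))])
E
```

```text
[536.46416384 102.55080454 138.        ] [570.427986   172.70023979 118.        ] [612.39684792 110.34399006  86.        ]
77.93897922232739 -115.83458877133015
-56.05748218518857
[[0.0148, 0.0012, 0.0009, 0.0002, 0.0001, -0.6521], [0.0148, 0.0012, 0.2126, 0.0002, 0.0001, -0.6521]]
```

Call:
send_rows(increments=[[[0.015, 0.001, 0, 0, 0, -0.33, 0.3], [0.015, 0.001, 0, 0, 0, -0.65, 0.3], [0.015, 0.001, 0.06, 0, 0, -0.65, 0.3], [0.015, 0.001, 0.12, 0, 0, -0.65, 0.3], [0.015, 0.001, 0.16, 0, 0, -0.65, 0.3], [0.015, 0.001, 0.19, 0, 0, -0.65, 0.3], [0.015, 0.001, 0.208, 0, 0, -0.65, 0.3], [0.015, 0.001, 0.208, 0, 0, -0.65, 0.4], [0.015, 0.001, 0.208, 0, 0, -0.65, 0.5], [0.015, 0.001, 0.208, 0, 0, -0.65, 0.5]]])

```text
clock: 3.28
ee_pos: [537.1, 102.5, 107.2]
tcp_rot: [0.839, 0.545, 0.001, 0.0]
contact_force: [0.4, 0.8, 0.8]
width: 0.251
finger_force: 0.0
```

```bash
python3 - <<'E'
from h import *
C=np.array([570.2,171.5])
print(read_state()["contact_force"],read_state()["width"])
t=[]
for k in range(1,8):
    a=-115.2+k*4.2; P=C+77*np.array([np.cos(np.radians(a)),np.sin(np.radians(a))]); t.append(((*P,106.5),down(a+90)))
show(t)
E
```

```text
[0.41549053 0.78408586 0.84445488] 0.2509290134413744
[[-0.0007, 0.0103, 0.0012, 0.0021, -0.001, -0.099], [0.0001, 0.0197, 0.0013, 0.0021, -0.001, -0.239], [0.0016, 0.029, 0.0013, 0.0022, -0.0009, -0.379], [0.0038, 0.0381, 0.0013, 0.0022, -0.0008, -0.519], [0.0067, 0.0471, 0.0013, 0.0022, -0.0007, -0.659], [0.0102, 0.0558, 0.0013, 0.0023, -0.0006, -0.799], [0.0143, 0.0643, 0.0013, 0.0023, -0.0006, -0.939]]
```

Call:
send_rows(increments=[[[-0.001, 0.01, 0, 0, 0, -0.1, 0.5], [0, 0.02, 0, 0, 0, -0.24, 0.5], [0.002, 0.029, 0, 0, 0, -0.38, 0.5], [0.004, 0.038, 0, 0, 0, -0.52, 0.5], [0.007, 0.047, 0, 0, 0, -0.66, 0.5], [0.01, 0.056, 0, 0, 0, -0.8, 0.5], [0.014, 0.064, 0, 0, 0, -0.94, 0.5], [0.014, 0.064, 0, 0, 0, -0.94, 0.5]]])

```text
clock: 4.28
ee_pos: [575.5, 94.7, 106.8]
tcp_rot: [0.681, 0.733, 0.0, 0.0]
contact_force: [0.1, -0.3, -0.4]
width: 0.247
finger_force: 0.0
```

```bash
python3 - <<'E'
from h import *
C=np.array([570.2,171.5])
s=read_state();print(s["contact_force"],s["width"],s["ee_pos"])
t=[]
for k in range(1,10):
    a=-115.2+29.4+k*4.2; P=C+77*np.array([np.cos(np.radians(a)),np.sin(np.radians(a))]); t.append(((*P,106.5),down(a+90)))
show(t)
E
```

```text
[ 0.11218065 -0.25693734 -0.38075215] 0.2473543654842765 [575.47849161  94.68952543 106.81232398]
[[0.0003, 0.01, 0.0005, 0.0011, 0.0001, -0.1396], [0.0014, 0.0193, 0.0005, 0.0011, 0.0001, -0.2796], [0.0031, 0.0286, 0.0005, 0.0011, 0.0002, -0.4196], [0.0055, 0.0377, 0.0005, 0.0011, 0.0002, -0.5596], [0.0085, 0.0466, 0.0005, 0.0011, 0.0003, -0.6996], [0.0122, 0.0552, 0.0006, 0.0011, 0.0003, -0.8396], [0.0165, 0.0636, 0.0006, 0.0011, 0.0003, -0.9796], [0.0214, 0.0716, 0.0006, 0.0011, 0.0004, -1.1196], [0.0269, 0.0793, 0.0006, 0.0011, 0.0004, -1.2596]]
```

Call:
send_rows(increments=[[[0, 0.01, 0, 0, 0, -0.14, 0.5], [0.001, 0.019, 0, 0, 0, -0.28, 0.5], [0.003, 0.029, 0, 0, 0, -0.42, 0.5], [0.005, 0.038, 0, 0, 0, -0.56, 0.5], [0.008, 0.047, 0, 0, 0, -0.7, 0.5], [0.012, 0.055, 0, 0, 0, -0.84, 0.5], [0.016, 0.063, 0, 0, 0, -0.97, 0.5]]])

```text
clock: 5.15
ee_pos: [611.7, 106.9, 106.6]
tcp_rot: [0.474, 0.88, -0.0, -0.0]
contact_force: [-1.7, -1.0, 0.7]
width: 0.249
finger_force: 0.8
```

```bash
python3 - <<'E'
from h import *
C=np.array([570.2,171.5])
s=read_state();print(s["contact_force"],s["width"],s["ee_pos"])
d=s["ee_pos"][:2]-C; print(np.hypot(*d),np.degrees(np.arctan2(d[1],d[0])))
c=camera_info("wrist"); cv2.imwrite("pics/w2.png",grab_frame("wrist")[:,:,::-1])
t=[]
for k in range(1,6):
    a=-115.2+58.8+k*3; P=C+77*np.array([np.cos(np.radians(a)),np.sin(np.radians(a))]); t.append(((*P,106.5),down(a+90)))
show(t)
E
```

```text
[-1.67581802 -0.95195785  0.74234014] 0.2487590332062655 [611.73361901 106.90353426 106.62439878]
76.79677659057555 -57.260180105031786
[[-0.0, 0.0075, 0.0003, -0.0, 0.0002, -0.102], [0.0005, 0.0142, 0.0003, -0.0, 0.0002, -0.202], [0.0014, 0.0209, 0.0003, -0.0001, 0.0002, -0.302], [0.0026, 0.0275, 0.0003, -0.0001, 0.0002, -0.402], [0.0042, 0.034, 0.0003, -0.0001, 0.0002, -0.502]]
```

View pics/w2.png

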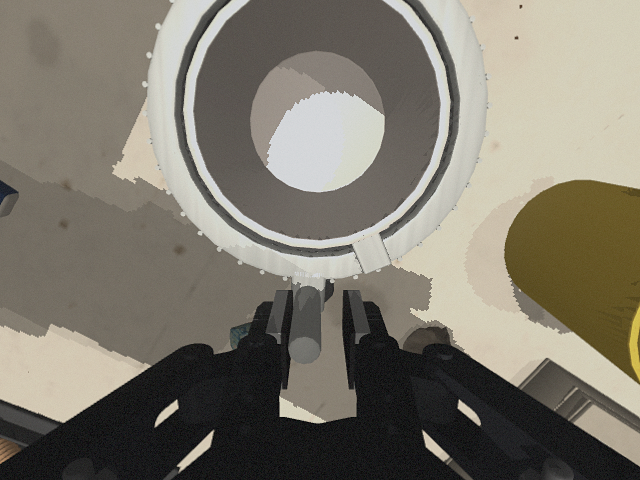

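The pin is between the fingers at about (303,345), pushed by the left one, with the mark just beside it. I'll push on in small steps until the stop is felt.

Call:
send_rows(increments=[[[0, 0.004, 0, 0, 0, -0.05, 0.5], [0, 0.008, 0, 0, 0, -0.1, 0.5], [0, 0.008, 0, 0, 0, -0.1, 0.5]]])

```text
clock: 5.58
ee_pos: [616.3, 109.7, 106.6]
tcp_rot: [0.451, 0.892, 0.0, 0.0]
contact_force: [-0.2, 0.3, -0.8]
width: 0.248
finger_force: 0.2
```

Call:
send_rows(increments=[[[0, 0.003, 0, 0, 0, -0.03, 0.5], [0, 0.006, 0, 0, 0, -0.06, 0.5], [0, 0.006, 0, 0, 0, -0.06, 0.5]]])

```text
clock: 5.95
ee_pos: [618.2, 111.2, 106.4]
tcp_rot: [0.437, 0.899, -0.001, -0.001]
contact_force: [-5.2, -3.8, 4.1]
width: 0.25
finger_force: 3.0
```

Call:
send_rows(increments=[[[0, 0.003, 0, 0, 0, 0, 0.5], [0, 0.005, 0, 0, 0, 0, 0.5], [0, 0.005, 0, 0, 0, 0, 0.5]]])

```text
clock: 6.32
ee_pos: [618.5, 111.4, 106.3]
tcp_rot: [0.438, 0.899, -0.003, -0.002]
contact_force: [-12.8, -10.1, 10.7]
width: 0.248
finger_force: 8.6
```

Hard stop felt: 16 N for 0.3 mm of travel. Next I centre the fingers on the pin, rise clear, and go towards the brush.

Call:
send_rows(increments=[[[0, -0.006, 0, 0, 0, 0, 0.5], [0, -0.012, 0, 0, 0, 0, 0.4], [0, -0.012, 0, 0, 0, 0, 0.4], [0, -0.012, -0.05, 0, 0, 0, 0.4], [0, -0.012, -0.12, 0, 0, 0, 0.4], [0, -0.012, -0.2, 0, 0, -0.3, 0.3], [0, -0.012, -0.22, 0, 0, -0.6, 0], [0, -0.012, -0.22, 0, 0, -0.98, 0]]])

```text
clock: 7.32
ee_pos: [616.9, 109.5, 240.3]
tcp_rot: [0.197, 0.98, 0.001, 0.002]
contact_force: [-0.3, 0.4, 0.3]
width: 0.499
finger_force: 0.0
```

```bash
python3 - <<'E'
from h import *
s=read_state();print(s["clock"],s["ee_pos"],s["contact_force"])
az=np.radians(6.2); u=np.array([np.cos(az)*np.cos(.436),np.sin(az)*np.cos(.436),np.sin(.436)])
print("grip",np.array([480,-184,15])+206*u)
show([((640,-167,225),down(96)),((640,-167,200),down(96))])
E
```

```text
7.325 [616.86530048 109.46242905 240.26500891] [-0.28709795  0.44129535  0.29256019]
grip [ 665.63614408 -163.83346123  101.99731447]
[[-0.2138, -0.41, 0.0254, 0.0017, 0.0064, -0.9591], [-0.2137, -0.41, 0.0671, 0.0017, 0.0064, -0.9591]]
```

Call:
send_rows(increments=[[[-0.04, -0.08, 0.01, 0, 0, -0.3, -0.2], [-0.08, -0.16, 0.02, 0, 0, -0.6, -0.2], [-0.12, -0.24, 0.025, 0, 0, -0.96, -0.2], [-0.17, -0.33, 0.025, 0, 0, -0.96, -0.2], [-0.214, -0.41, 0.025, 0, 0, -0.96, -0.2], [-0.214, -0.41, 0.025, 0, 0, -0.96, -0.2], [-0.214, -0.41, 0.025, 0, 0, -0.96, -0.2], [-0.214, -0.41, 0.025, 0, 0, -0.96, -0.2]]])

```text
clock: 8.32
ee_pos: [637.3, -166.1, 223.6]
tcp_rot: [-0.05, 0.999, 0.0, 0.0]
contact_force: [-0.9, 0.6, 0.5]
width: 0.6
finger_force: 0.0
```

```bash
python3 - <<'E'
from h import *
import pickle
s=read_state();print(s["clock"],s["ee_pos"],s["joint_positions"])
c=camera_info("wrist"); cv2.imwrite("pics/w3.png",grab_frame("wrist")[:,:,::-1]); pickle.dump(c,open("w3.pkl","wb"))
az=np.radians(6.2); u=np.array([np.cos(az)*np.cos(.436),np.sin(az)*np.cos(.436),np.sin(.436)]);t=np.array([480,-184,15])
for k in (0,182,206,230): print(k,proj("wrist",t+k*u,c))
E
```

```text
8.325 [ 637.33334842 -166.11524097  223.64459301] [-3.66026489e-01  5.57417189e-01  2.40005003e-01  1.25335765e+00
  2.94571122e-04 -4.66650466e-01]
0 [313.3170548  27.6628222]
182 [315.01651358 238.49542008]
206 [315.26426871 269.15641259]
230 [315.5180517  300.54370198]
```

View pics/w3.png

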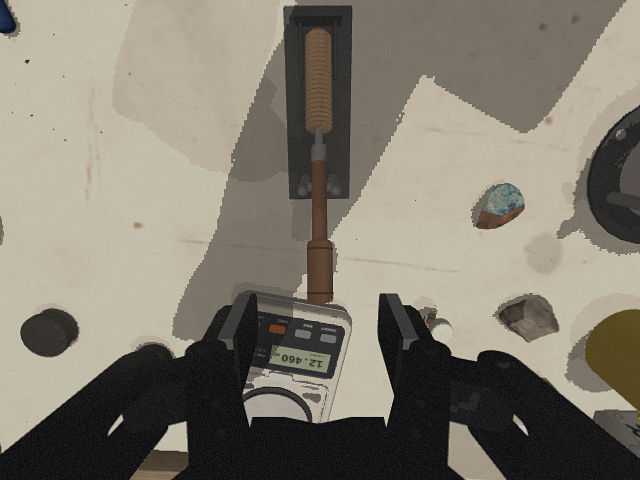

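The brush runs vertically in this view: bristle tip at (318,29), grip start at (320,241), grip end at (320,302). That is about 5 px from the prediction.

```bash
python3 - <<'E'
from h import *
import pickle; c=pickle.load(open("w3.pkl","rb"))
a=onz("wrist",(320,241),15+182*np.sin(.436),c); b=onz("wrist",(320,300),15+230*np.sin(.436),c); t=onz("wrist",(318,29),15,c)
print(t,a,b); d=b-t; print(np.linalg.norm(d),np.degrees(np.arctan2(d[1],d[0])))
g=(a+b)/2; print(g)
show([((g[0],g[1],130),down(96.5)),((g[0],g[1],83),down(96.5))])
E
```

```text
[ 480.61831414 -179.91891742   15.        ] [ 645.66786038 -162.09043178   91.86170502] [ 686.47105315 -158.11565407  112.13292393]
228.6603099838188 6.046043933191932
[ 666.06945676 -160.10304293  101.99731447]
[[-0.0486, 0.005, 0.1562, 0.0002, 0.0004, -0.024], [-0.0486, 0.005, 0.2345, 0.0002, 0.0004, -0.024]]
```

Call:
send_rows(increments=[[[-0.025, 0.003, 0.04, 0, 0, 0, -0.2], [-0.049, 0.005, 0.08, 0, 0, 0, -0.2], [-0.049, 0.005, 0.14, 0, 0, 0, -0.2], [-0.049, 0.005, 0.19, 0, 0, 0, -0.2], [-0.049, 0.005, 0.22, 0, 0, 0, -0.2], [-0.049, 0.005, 0.234, 0, 0, 0, -0.2], [-0.049, 0.005, 0.234, 0, 0, 0, 0.2], [-0.049, 0.005, 0.234, 0, 0, 0, 1], [-0.049, 0.005, 0.234, 0, 0, 0, 1], [-0.049, 0.005, 0.234, 0, 0, 0, 1], [-0.049, 0.005, 0.234, 0, 0, 0, 1]]])

```text
clock: 9.75
ee_pos: [666.4, -161.8, 83.6]
tcp_rot: [-0.049, 0.999, -0.0, 0.0]
contact_force: [1.1, -0.1, 1.1]
width: 0.213
finger_force: 58.5
```

```bash
cat >> h.py <<'E'
def grasp():  # brush in tool frame, from the grasp on the rest: tip point and axis
    r=R.from_quat([-0.049,0.999,0,0]); p=np.array([666.4,-161.8,83.6]); az,e=np.radians([6.05,25])
    u=np.array([np.cos(az)*np.cos(e),np.sin(az)*np.cos(e),np.sin(e)]); tip=np.array([666.1,-160.5,102])-206*u
    return r.inv().apply(tip-p), r.inv().apply(u)
def place(tip,psi,lean):
    r0=R.from_quat([-0.049,0.999,0,0]); k=R.from_euler('z',psi-6.05,degrees=True)*r0
    a=np.radians(psi); ax=np.array([-np.sin(a),np.cos(a),0])
    r=R.from_rotvec(-ax*np.radians(65-lean))*k   # turn handle from 65 deg lean up to 'lean'
    t,u=grasp(); return np.array(tip)-r.apply(t), r, r.apply(u)
E
python3 - <<'E'
from h import *
C=np.array([570.2,171.5]); psi=17; L=np.array([np.cos(np.radians(psi)),np.sin(np.radians(psi))])
for lean,off,z in ((45,-40,190),(25,-24,150),(25,-24,20)):
    p,r,u=place((*(C+off*L),z),psi,lean); print(lean,p.round(1),u.round(3),r.as_matrix()[:,2].round(3)); show([(p,r)])
E
```

```text
45 [677.8 203.  318.4] [0.676 0.207 0.707] [ 0.327  0.1   -0.94 ]
[[-0.0792, 0.603, -0.3916, -0.0693, -0.6628, -0.3593]]
25 [642.3 192.2 322.7] [0.404 0.124 0.906] [ 0.615  0.188 -0.766]
[[-0.0186, 0.5909, -0.3988, -0.1376, -1.3269, -0.3479]]
25 [642.3 192.2 192.7] [0.404 0.124 0.906] [ 0.615  0.188 -0.766]
[[-0.0184, 0.591, -0.1821, -0.1376, -1.3269, -0.3479]]
```

Call:
send_rows(increments=[[[0, 0, -0.02, 0, 0, 0, 1], [0, 0, -0.06, 0, 0, 0, 1], [0, 0, -0.12, 0, 0, 0, 1], [0, 0, -0.19, 0, 0, 0, 1], [0, 0, -0.27, 0, 0, 0, 1], [0, 0.05, -0.33, 0, 0, 0, 1], [-0.01, 0.13, -0.39, 0, -0.1, -0.05, 1], [-0.02, 0.21, -0.39, -0.01, -0.2, -0.1, 1], [-0.03, 0.29, -0.39, -0.02, -0.3, -0.15, 1], [-0.04, 0.37, -0.39, -0.03, -0.4, -0.2, 1], [-0.05, 0.45, -0.39, -0.05, -0.5, -0.26, 1], [-0.065, 0.53, -0.39, -0.06, -0.6, -0.32, 1], [-0.079, 0.603, -0.39, -0.07, -0.66, -0.36, 1], [-0.079, 0.603, -0.39, -0.07, -0.66, -0.36, 1], [-0.079, 0.603, -0.39, -0.07, -0.66, -0.36, 1]]])

```text
clock: 11.62
ee_pos: [677.3, 202.8, 317.4]
tcp_rot: [-0.142, 0.975, 0.027, 0.17]
contact_force: [0.7, 0.4, -0.6]
width: 0.211
finger_force: 58.7
```

```bash
python3 - <<'E'
from h import *
s=read_state();print(s["clock"],s["ee_pos"],s["joint_positions"],s["contact_force"])
C=np.array([570.2,171.5]); psi=17; L=np.array([np.cos(np.radians(psi)),np.sin(np.radians(psi))])
for lean,off,z in ((25,-24,150),):
    p,r,u=place((*(C+off*L),z),psi,lean); show([(p,r)])
E
```

```text
11.625 [677.2954184  202.80784676 317.40285341] [ 0.16701099  0.32921167  0.05764559  0.95546699  0.0447536  -0.11480252] [ 0.7060002   0.38829636 -0.58317949]
[[0.0543, -0.0003, -0.029, -0.0034, -0.6715, 0.0003]]
```

Call:
send_rows(increments=[[[0.015, 0, -0.007, 0, -0.17, 0, 1], [0.03, 0, -0.015, 0, -0.34, 0, 1], [0.044, 0, -0.022, 0, -0.51, 0, 1], [0.054, 0, -0.029, 0, -0.67, 0, 1], [0.054, 0, -0.029, 0, -0.67, 0, 1], [0.054, 0, -0.029, 0, -0.67, 0, 1]]])

```text
clock: 12.38
ee_pos: [643.9, 192.0, 323.6]
tcp_rot: [-0.135, 0.93, 0.051, 0.338]
contact_force: [0.1, -0.1, 0.3]
width: 0.21
finger_force: 58.7
```

```bash
python3 - <<'E'
from h import *
s=read_state();print(s["clock"],s["ee_pos"],s["contact_force"])
C=np.array([570.2,171.5]); psi=17; L=np.array([np.cos(np.radians(psi)),np.sin(np.radians(psi))])
for z in (150,80,20):
    p,r,u=place((*(C-24*L),z),psi,25); show([(p,r)])
t,u=grasp(); r=R.from_quat(s["tcp_rot"]); T=s["ee_pos"]+r.apply(t); U=r.apply(u); print(T,U)
for n in ("top","scene"): print(n,[proj(n,T+k*U).round() for k in (0,90,230)],"rim",proj(n,(*C,118)).round())
a=grab_frame("top")[130:310,170:320]; b=grab_frame("scene")[150:390,120:320]
cv2.imwrite("pics/p4.png",np.hstack([cv2.resize(a,(400,480),interpolation=2),cv2.resize(b,(400,480),interpolation=2)])[:,:,::-1])
E
```

```text
12.375 [643.8608829  191.96919596 323.62502693] [ 0.14696346 -0.11478747  0.29487414]
[[0.0028, 0.001, -0.0003, -0.005, -0.0005, -0.0009]]
[[0.0778, 0.0007, 0.089, -0.005, -0.0005, -0.0009]]
[[0.142, 0.0004, 0.1657, -0.005, -0.0005, -0.0009]]
[548.77672259 164.18799563 150.94035111] [0.40417629 0.12427801 0.90619893]
top [array([215., 263.]), array([199., 238.]), array([166., 187.])] rim [215. 252.]
scene [array([232., 284.]), array([204., 230.]), array([153., 133.])] rim [221. 297.]
```

View pics/p4.png

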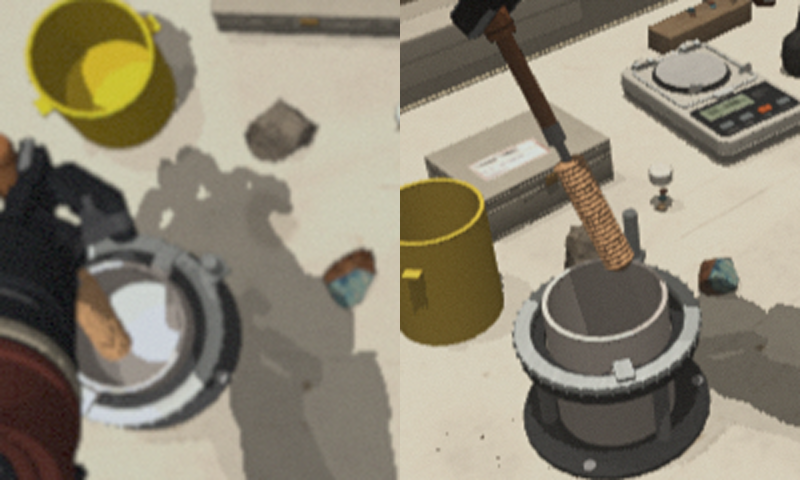

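The brush tip is at top (214,262) and scene (231,282), as predicted, above the jar mouth. The pin stands at the mark, at top (249,229). Now I lower it in.

Call:
send_rows(increments=[[[0.01, 0.001, 0.008, 0, 0, 0, 1], [0.03, 0.001, 0.032, 0, 0, 0, 1], [0.055, 0.001, 0.062, 0, 0, 0, 1], [0.078, 0.001, 0.089, 0, 0, 0, 1], [0.1, 0.001, 0.115, 0, 0, 0, 1], [0.12, 0.001, 0.139, 0, 0, 0, 1], [0.135, 0.001, 0.157, 0, 0, 0, 1], [0.142, 0, 0.166, 0, 0, 0, 1], [0.142, 0, 0.166, 0, 0, 0, 1], [0.142, 0, 0.166, 0, 0, 0, 1]]])

```text
clock: 13.72
ee_pos: [641.8, 192.8, 192.1]
tcp_rot: [-0.135, 0.93, 0.051, 0.338]
contact_force: [0.2, 0.4, 0.3]
width: 0.212
finger_force: 58.7
```

Call:
send_rows(increments=[[[0, 0, 0, 0, 0, 0, 0.4], [0, 0, 0, 0, 0, 0, 0.1], [0, 0, 0, 0, 0, 0, -0.2], [0, 0, 0, 0, 0, 0, -0.2], [0, 0, 0, 0, 0, 0, -0.2], [0, 0, -0.04, 0, 0, 0, -0.2], [0, 0, -0.1, 0, 0, 0, -0.2], [0, 0, -0.18, 0, 0, 0, -0.2], [0, 0, -0.22, 0, 0.3, 0, -0.2], [0, 0, -0.22, 0, 0.6, 0, -0.2], [0, 0, -0.22, 0, 0.9, 0, -0.2], [0, 0, -0.22, 0, 0.9, 0, -0.2], [0, 0, -0.22, 0, 0.9, 0, -0.2]]])

```text
clock: 15.35
ee_pos: [559.8, 168.2, 291.5]
tcp_rot: [-0.143, 0.983, 0.018, 0.112]
contact_force: [0.2, 0.4, -0.6]
width: 0.6
finger_force: 0.0
```

```bash
python3 - <<'E'
from h import *
import pickle
s=read_state();print(s["clock"],s["ee_pos"],s["contact_force"],s["width"])
c=camera_info("wrist"); w=grab_frame("wrist");pickle.dump(c,open("w5.pkl","wb"))
b=grab_frame("scene")[150:390,120:320]
cv2.imwrite("pics/p5.png",np.hstack([cv2.resize(w,(480,360),interpolation=2),cv2.resize(b,(300,360),interpolation=2)])[:,:,::-1])
E
```

```text
15.35 [559.83959474 168.19613229 291.54808819] [ 0.16317001  0.37807539 -0.64180305] 0.5998484320873796
```

View pics/p5.png

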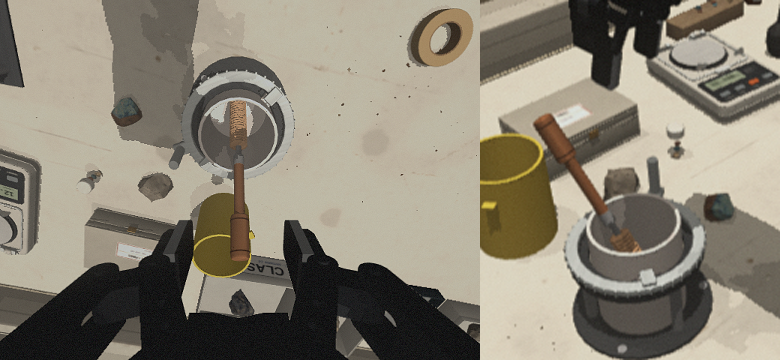

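The brush leans on the rim away from the robot. The grip end is at wrist (320,341) and scene (163,231). The grip's lower edge is at wrist (319,284) and scene (181,255).

```bash
python3 - <<'E'
from h import *
import pickle; c=pickle.load(open("w5.pkl","rb"))
e=tri([ray("wrist",(320,341),c),ray("scene",(163.3,230.7))]); b=tri([ray("wrist",(319,284),c),ray("scene",(180.7,255.3))])
print(e,b,np.linalg.norm(e-b)); d=(e-b)
C=np.array([570.2,171.5])
print("az of end from axis",np.degrees(np.arctan2(*(e[:2]-C)[::-1])),"lean",np.degrees(np.arccos(d[2]/np.linalg.norm(d))))
# model: tip at -off, lean such that end matches
for th in (28,30,32,34):
    t=np.radians(th); off=42-11*np.cos(t); z=12+11*np.sin(t); print(th,"L end",-off+230*np.sin(t),"z",z+230*np.cos(t))
print(np.hypot(*(e[:2]-C)))
E
```

```text
[652.58961727 199.17953084 211.32665126] [628.69518015 191.57247439 175.03706902] 44.11060203361186
az of end from axis 18.570236047212493 lean 34.64448531399817
28 L end 75.69088296220309 z 220.242133548198
30 L end 82.52627944162882 z 216.6858428704209
32 L end 89.2099598313578 z 212.88017402254323
34 L end 95.73378109637724 z 208.82976362583778
86.9149323246121
```

```bash
cat >> h.py <<'E'
def tilt(psi,deg):  # tool y across azimuth psi; z tilted outward by deg from down (negative: towards robot)
    a=np.radians(psi); return R.from_rotvec(-np.array([-np.sin(a),np.cos(a),0])*np.radians(deg))*down(psi+90)
E
python3 - <<'E'
from h import *
r=tilt(18,-15); z=r.as_matrix()[:,2]; print(z,tilt(17,13).as_quat(),read_state()["tcp_rot"])
g=np.array([641.5,194.7,193.8])+2*np.array([.5,.16,.85]); p=g+19*z; print(p)
show([(p-110*z,r),(p,r)])
E
```

```text
[-0.24615154 -0.07997948 -0.96592583] [-0.14685927  0.98265833  0.0167325   0.11195977] [-0.14340623  0.9830894   0.01825464  0.11241288]
[637.82312075 193.50038982 177.1474093 ]
[[-0.1772, 0.0042, 0.0563, 0.0078, 0.9359, -0.0462], [-0.091, 0.0024, 0.2181, 0.0078, 0.9359, -0.0462]]
```

Call:
send_rows(increments=[[[-0.05, 0, 0, 0, 0.3, 0, -0.2], [-0.1, 0.002, 0.02, 0, 0.6, -0.02, -0.2], [-0.15, 0.004, 0.04, 0, 0.94, -0.05, -0.2], [-0.177, 0.004, 0.056, 0.01, 0.94, -0.05, -0.2], [-0.177, 0.004, 0.056, 0.01, 0.94, -0.05, -0.2], [-0.177, 0.004, 0.056, 0.01, 0.94, -0.05, -0.2]]])

```text
clock: 16.2
ee_pos: [658.2, 199.7, 275.7]
tcp_rot: [-0.156, 0.979, -0.021, -0.126]
contact_force: [-1.1, -0.2, 1.0]
width: 0.603
finger_force: 0.0
```

```bash
python3 - <<'E'
from h import *
import pickle
s=read_state();print(s["clock"],s["ee_pos"],s["joint_positions"],s["contact_force"],s["width"])
c=camera_info("wrist"); w=grab_frame("wrist");pickle.dump(c,open("w6.pkl","wb"))
cv2.imwrite("pics/p6.png",w[:,:,::-1])
L=np.array([np.cos(np.radians(18)),np.sin(np.radians(18))]);C=np.array([570.2,171.5]);t=np.radians(31.5)
u=np.r_[L*np.sin(t),np.cos(t)]; tip=np.r_[C-32.6*L,17.7]
for k in (182,206,230): print(k,proj("wrist",tip+k*u,c))
r=tilt(18,-15); z=r.as_matrix()[:,2]; p=tip+208*u+19*z; print(p,r.as_quat(),s["tcp_rot"]); show([(p,r)])
E
```

```text
16.2 [658.21307423 199.67832637 275.71726544] [ 0.20260908  1.00503447  1.20032271  2.02109804 -0.03011416 -0.10940719] [-1.11521953 -0.16751151  0.9620047 ] 0.603208230828572
182 [316.30591379 235.143574  ]
206 [316.17606861 255.03915196]
230 [316.02266785 278.55053562]
[637.87921658 193.49031049 176.69656349] [-0.15509615  0.97923853 -0.0204188  -0.1289192 ] [-0.15598861  0.97942745 -0.0208411  -0.12631337]
[[-0.0015, 0.0013, 0.1674, -0.0054, 0.0196, 0.0033]]
```

View pics/p6.png

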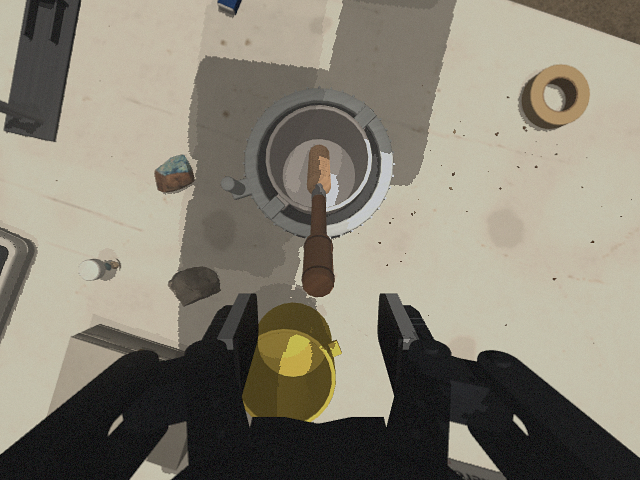

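The grip end is at (319,281) and the grip start at (320,240), within 3 px of the model. The tilt has put joint 4 at its limit, so I'll grasp with the tool nearly vertical (5°) instead.

```bash
python3 - <<'E'
from h import *
L=np.array([np.cos(np.radians(18)),np.sin(np.radians(18))]);C=np.array([570.2,171.5]);t=np.radians(31.5)
u=np.r_[L*np.sin(t),np.cos(t)]; tip=np.r_[C-32.6*L,17.7]
r=tilt(18,-5); y=r.as_matrix()[:,1]; z=r.as_matrix()[:,2]; p=tip+208*u+19*z+1.8*y+1*np.r_[L,0]; print(p,y)
show([(p-90*z,r),(p,r)])
E
```

```text
[641.37601105 196.51911989 176.12145492] [-3.09016994e-01  9.51056516e-01 -1.04083409e-17]
[[0.0159, 0.0039, 0.0186, -0.0051, -0.3138, 0.0038], [-0.0086, 0.0043, 0.1666, -0.0051, -0.3138, 0.0038]]
```

Call:
send_rows(increments=[[[0.008, 0.004, 0.01, 0, -0.16, 0, -0.2], [0.016, 0.004, 0.019, 0, -0.31, 0, -0.2], [0.016, 0.004, 0.019, 0, -0.31, 0, -0.2], [0.016, 0.004, 0.019, 0, -0.31, 0, -0.2]]])

```text
clock: 16.75
ee_pos: [643.2, 197.7, 271.5]
tcp_rot: [-0.157, 0.987, -0.008, -0.045]
contact_force: [-0.4, 0.0, -0.1]
width: 0.596
finger_force: 0.0
```

```bash
python3 - <<'E'
from h import *
s=read_state();print(s["clock"],s["ee_pos"],s["joint_positions"],s["contact_force"])
L=np.array([np.cos(np.radians(18)),np.sin(np.radians(18))]);C=np.array([570.2,171.5]);t=np.radians(31.5)
u=np.r_[L*np.sin(t),np.cos(t)]; tip=np.r_[C-32.6*L,17.7]
r=tilt(18,-5); y=r.as_matrix()[:,1]; z=r.as_matrix()[:,2]; p=tip+208*u+19*z+1.8*y+1*np.r_[L,0]
show([(p-90*z,r),(p,r)])
E
```

```text
16.75 [643.21928843 197.67823522 271.4544701 ] [ 0.1957165   0.67786827  0.57019992  1.55330756 -0.01259971 -0.11981556] [-0.36391876  0.04941324 -0.12666825]
[[-0.0104, -0.0009, 0.0086, -0.0036, -0.0072, 0.0036], [-0.0109, -0.0006, 0.1586, -0.0036, -0.0072, 0.0036]]
```

Call:
send_rows(increments=[[[-0.011, -0.001, 0.01, 0, 0, 0, -0.2], [-0.011, -0.001, 0.05, 0, 0, 0, -0.2], [-0.011, -0.001, 0.1, 0, 0, 0, -0.2], [-0.011, -0.001, 0.14, 0, 0, 0, -0.2], [-0.011, -0.001, 0.159, 0, 0, 0, -0.2], [-0.011, -0.001, 0.159, 0, 0, 0, -0.2], [-0.011, -0.001, 0.159, 0, 0, 0, 0.3], [-0.011, -0.001, 0.159, 0, 0, 0, 0.5], [-0.011, -0.001, 0.159, 0, 0, 0, 1], [-0.011, -0.001, 0.159, 0, 0, 0, 1], [-0.011, -0.001, 0.159, 0, 0, 0, 1], [-0.011, -0.001, 0.159, 0, 0, 0, 1]]])

```text
clock: 18.25
ee_pos: [644.0, 196.8, 174.3]
tcp_rot: [-0.157, 0.987, -0.008, -0.045]
contact_force: [2.0, 0.9, 5.8]
width: 0.218
finger_force: 58.5
```

```bash
cat >> h.py <<'E'
C=np.array([570.2,171.5]); L=np.array([np.cos(np.radians(18)),np.sin(np.radians(18))])
def regrasp():
    r=R.from_quat([-0.157,0.987,-0.008,-0.045]); p=np.array([644.0,196.8,174.3]); t=np.radians(31.5)
    u=np.r_[L*np.sin(t),np.cos(t)]; tip=p-19*r.as_matrix()[:,2]-207*u
    return r,r.inv().apply(tip-p),r.inv().apply(u),tip
def pose2(tip,lean):
    r0,t,u,_=regrasp(); r=R.from_rotvec(-np.array([-L[1],L[0],0])*np.radians(31.5-lean))*r0
    return np.array(tip)-r.apply(t), r
E
python3 - <<'E'
from h import *
print(regrasp())
t0=regrasp()[3]; off0=(t0[:2]-C)@L; print(off0)
T=[]
for lean,off,z in ((31.5,off0+5.5,t0[2]+9),(26,-24,28),(21,-19,30),(16,-15,32),(11,-10,34),(6,-5,36)):
    T.append(pose2((*(C+off*L),z),lean))
show(T)
E
```

```text
(Rotation.from_matrix(array([[-0.94670034, -0.31035651, -0.08623978],
                            [-0.30891781,  0.95061879, -0.02989489],
                            [ 0.09125923, -0.00166049, -0.99582579]])), array([ 91.59886063,   0.44548837, 166.6298744 ]), array([-0.44250657, -0.00215212, -0.89676268]), array([542.77494323, 163.94558906,  16.72417591]))
-28.417220311950842
[[-0.0078, -0.0023, -0.0157, -0.0006, 0.0006, 0.0014], [0.0216, -0.0022, -0.0327, -0.0003, -0.1827, 0.0018], [0.0395, -0.0022, -0.0466, -0.0, -0.3494, 0.0021], [0.0597, -0.0022, -0.058, 0.0003, -0.516, 0.0024], [0.0789, -0.0022, -0.0673, 0.0005, -0.6827, 0.0027], [0.0984, -0.0022, -0.0742, 0.0008, -0.8494, 0.003]]
```

Call:
send_rows(increments=[[[-0.004, -0.001, -0.008, 0, 0, 0, 1], [-0.008, -0.002, -0.016, 0, 0, 0, 1], [0.006, -0.002, -0.024, 0, -0.09, 0, 1], [0.022, -0.002, -0.033, 0, -0.18, 0, 1], [0.04, -0.002, -0.047, 0, -0.35, 0, 1], [0.06, -0.002, -0.058, 0, -0.52, 0, 1], [0.079, -0.002, -0.067, 0, -0.68, 0, 1], [0.098, -0.002, -0.074, 0, -0.85, 0, 1], [0.098, -0.002, -0.074, 0, -0.85, 0, 1], [0.098, -0.002, -0.074, 0, -0.85, 0, 1]]])

```text
clock: 19.5
ee_pos: [592.8, 178.7, 224.0]
tcp_rot: [-0.155, 0.972, 0.027, 0.173]
contact_force: [1.1, 0.3, -0.7]
width: 0.219
finger_force: 58.6
```

```bash
python3 - <<'E'
from h import *
s=read_state();print(s["clock"],s["ee_pos"],s["joint_positions"],s["contact_force"])
T=[pose2((*C,36),0)]; show(T); print(T[0][0])
E
```

```text
19.5 [592.84529763 178.74730758 224.02835086] [ 0.14464464  0.20540746 -0.36180561  0.65544342  0.05721483 -0.161719  ] [ 1.14084354  0.25105936 -0.6988787 ]
[[0.0229, 0.0002, -0.0119, 0.0017, -0.202, 0.0026]]
[578.20661984 174.06590473 225.96150911]
```

Call:
send_rows(increments=[[[0.012, 0, -0.006, 0, -0.1, 0, 1], [0.023, 0, -0.012, 0, -0.2, 0, 1], [0.023, 0, -0.012, 0, -0.2, 0, 1], [0.023, 0, -0.012, 0, -0.2, 0, 1]]])

```text
clock: 20.0
ee_pos: [578.7, 174.1, 225.9]
tcp_rot: [-0.154, 0.962, 0.035, 0.224]
contact_force: [0.8, 0.2, -1.6]
width: 0.219
finger_force: 58.6
```

```bash
python3 - <<'E'
from h import *
s=read_state();print(s["clock"],s["ee_pos"],s["contact_force"])
r0,t,u,_=regrasp(); r=R.from_quat(s["tcp_rot"]); print(r.apply(u), s["ee_pos"]+r.apply(t))
a=grab_frame("top")[190:310,150:290]; b=grab_frame("scene")[150:390,120:320]
tip=s["ee_pos"]+r.apply(t)
print([proj("scene",tip+k*r.apply(u)).round() for k in (100,180,230)])
cv2.imwrite("pics/p7.png",np.hstack([cv2.resize(b,(500,600),interpolation=2)])[:,:,::-1])
E
```

```text
20.0 [578.68478003 174.05936846 225.85502018] [ 0.7918108   0.19018216 -1.55981553]
[1.48369729e-03 2.03430405e-04 9.99998879e-01] [570.40066966 171.44130024  35.90612177]
[array([219., 288.]), array([214., 243.]), array([210., 212.])]
```

View pics/p7.png

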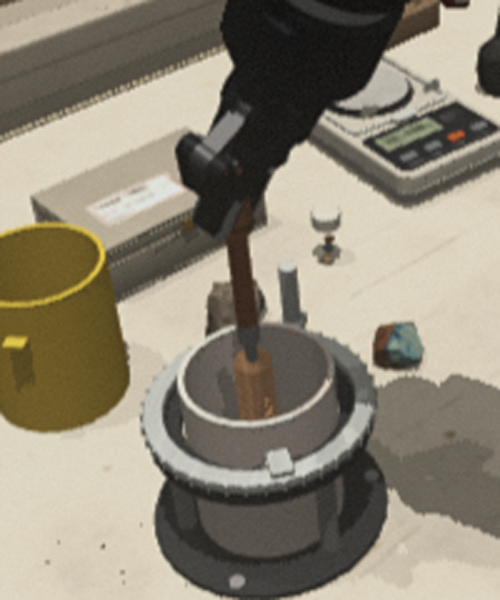

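The brush stands upright in the jar: neck at crop (250,340), top of the handle at (238,230), both as computed. Now the strokes.

```bash
python3 - <<'E'
from h import *
s=read_state(); r=R.from_quat(s["tcp_rot"])
for d in (20,24,26,-38): print(d,(r.inv().apply([0,0,-d])/600).round(4), r.inv().apply([0,0,-1]))
E
```

```text
20 [0.0147 0.0001 0.0299] [0.44129518 0.00181569 0.89736017]
24 [0.0177 0.0001 0.0359] [0.44129518 0.00181569 0.89736017]
26 [0.0191 0.0001 0.0389] [0.44129518 0.00181569 0.89736017]
-38 [-0.0279 -0.0001 -0.0568] [0.44129518 0.00181569 0.89736017]
```

Call:
send_rows(increments=[[[0.005, 0, 0.01, 0, 0, 0, 1], [0.01, 0, 0.02, 0, 0, 0, 1], [0.0147, 0, 0.03, 0, 0, 0, 1], [0.0162, 0, 0.033, 0, 0, 0, 1], [0.0177, 0, 0.036, 0, 0, 0, 1], [0.0177, 0, 0.036, 0, 0, 0, 1]]])

```text
clock: 20.85
ee_pos: [577.5, 173.9, 201.5]
tcp_rot: [-0.154, 0.962, 0.035, 0.224]
contact_force: [-0.4, 0.1, -0.7]
width: 0.214
finger_force: 59.1
```

Call:
send_rows(increments=[[[0.0007, 0, 0.0015, 0, 0, 0, 1], [0.0015, 0, 0.003, 0, 0, 0, 1], [0.0015, 0, 0.003, 0, 0, 0, 1]]])

```text
clock: 21.22
ee_pos: [578.8, 174.2, 201.3]
tcp_rot: [-0.154, 0.961, 0.035, 0.226]
contact_force: [-1.7, -0.4, 10.4]
width: 0.219
finger_force: 59.8
```

Contact: 10 N on the bottom. Now up and on with the strokes.

Call:
send_rows(increments=[[[-0.006, 0, -0.012, 0, 0, 0, 1], [-0.02, 0, -0.04, 0, 0, 0, 1], [-0.035, 0, -0.07, 0, 0, 0, 1], [-0.0487, 0, -0.099, 0, 0, 0, 1], [-0.0487, 0, -0.099, 0, 0, 0, 1], [-0.0487, 0, -0.099, 0, 0, 0, 1]]])

```text
clock: 21.98
ee_pos: [576.8, 173.8, 264.6]
tcp_rot: [-0.154, 0.962, 0.035, 0.223]
contact_force: [0.7, 0.3, -0.3]
width: 0.219
finger_force: 58.9
```

Call:
send_rows(increments=[[[0.012, 0, 0.025, 0, 0, 0, 1], [0.025, 0, 0.05, 0, 0, 0, 1], [0.036, 0, 0.074, 0, 0, 0, 1], [0.043, 0, 0.088, 0, 0, 0, 1], [0.0455, 0, 0.0925, 0, 0, 0, 1], [0.047, 0, 0.0955, 0, 0, 0, 1], [0.048, 0, 0.0975, 0, 0, 0, 1], [0.0485, 0, 0.0985, 0, 0, 0, 1], [0.0485, 0, 0.0985, 0, 0, 0, 1]]])

```text
clock: 23.1
ee_pos: [578.5, 174.1, 201.3]
tcp_rot: [-0.154, 0.961, 0.035, 0.225]
contact_force: [-1.4, 0.5, 6.1]
width: 0.221
finger_force: 59.3
```

Call:
send_rows(increments=[[[-0.006, 0, -0.012, 0, 0, 0, 1], [-0.02, 0, -0.04, 0, 0, 0, 1], [-0.035, 0, -0.07, 0, 0, 0, 1], [-0.0487, 0, -0.099, 0, 0, 0, 1], [-0.0487, 0, -0.099, 0, 0, 0, 1], [-0.0487, 0, -0.099, 0, 0, 0, 1]]])

```text
clock: 23.85
ee_pos: [576.9, 173.9, 265.1]
tcp_rot: [-0.154, 0.962, 0.035, 0.224]
contact_force: [-0.1, 0.4, -1.6]
width: 0.214
finger_force: 58.9
```

Call:
send_rows(increments=[[[0.012, 0, 0.025, 0, 0, 0, 1], [0.025, 0, 0.05, 0, 0, 0, 1], [0.036, 0, 0.074, 0, 0, 0, 1], [0.043, 0, 0.088, 0, 0, 0, 1], [0.0455, 0, 0.0925, 0, 0, 0, 1], [0.047, 0, 0.0955, 0, 0, 0, 1], [0.048, 0, 0.0975, 0, 0, 0, 1], [0.0488, 0, 0.0992, 0, 0, 0, 1], [0.0488, 0, 0.0992, 0, 0, 0, 1]]])

```text
clock: 24.98
ee_pos: [578.6, 174.1, 201.3]
tcp_rot: [-0.154, 0.961, 0.035, 0.226]
contact_force: [-2.3, -0.3, 7.4]
width: 0.224
finger_force: 59.6
```

Call:
send_rows(increments=[[[-0.006, 0, -0.012, 0, 0, 0, 1], [-0.02, 0, -0.04, 0, 0, 0, 1], [-0.035, 0, -0.07, 0, 0, 0, 1], [-0.0487, 0, -0.099, 0, 0, 0, 1], [-0.0487, 0, -0.099, 0, 0, 0, 1], [-0.0487, 0, -0.099, 0, 0, 0, 1]]])

```text
clock: 25.72
ee_pos: [576.9, 173.9, 265.0]
tcp_rot: [-0.154, 0.962, 0.035, 0.223]
contact_force: [0.7, 0.0, -1.1]
width: 0.219
finger_force: 58.9
```

```bash
python3 - <<'E'
from h import *
s=read_state();print(s["clock"],s["ee_pos"])
r0,t,u,_=regrasp(); r=R.from_quat(s["tcp_rot"]); print(r.apply(u), s["ee_pos"]+r.apply(t))
T=[]   # tip floor is at model z ~11.5
for lean,off,z in ((6,-6,60),(12,-12,45),(18,-18,32),(23,-24,24),(25,-26,20)):
    T.append(pose2((*(C+off*L),z),lean))
show(T)
E
```

```text
25.725 [576.86782122 173.88789955 264.97843275]
[2.16611140e-03 7.77604460e-05 9.99997651e-01] [568.45427177 171.29313388  75.03490391]
[[-0.0102, -0.0004, 0.0365, 0.0021, 0.196, 0.0023], [-0.0165, -0.0004, 0.0748, 0.0017, 0.396, 0.0021], [-0.0219, -0.0004, 0.1127, 0.0013, 0.596, 0.0018], [-0.0252, -0.0004, 0.1412, 0.001, 0.7627, 0.0016], [-0.0259, -0.0004, 0.1545, 0.0009, 0.8294, 0.0015]]
```

Call:
send_rows(increments=[[[-0.005, 0, 0.018, 0, 0.1, 0, 1], [-0.01, 0, 0.036, 0, 0.2, 0, 1], [-0.0165, 0, 0.075, 0, 0.4, 0, 1], [-0.022, 0, 0.113, 0, 0.6, 0, 1], [-0.025, 0, 0.141, 0, 0.76, 0, 1], [-0.026, 0, 0.154, 0, 0.83, 0, 1], [-0.026, 0, 0.154, 0, 0.83, 0, 1], [-0.026, 0, 0.154, 0, 0.83, 0, 1]]])

```text
clock: 26.72
ee_pos: [628.9, 190.8, 189.4]
tcp_rot: [-0.157, 0.987, 0.001, 0.011]
contact_force: [0.2, -0.6, 0.4]
width: 0.216
finger_force: 58.7
```

Call:
send_rows(increments=[[[0, 0, 0, 0, 0, 0, 0.4], [0, 0, 0, 0, 0, 0, 0.1], [0, 0, 0, 0, 0, 0, -0.2], [0, 0, 0, 0, 0, 0, -0.4], [0, 0, 0, 0, 0, 0, -0.4], [0, 0, 0, 0, 0, 0, -0.4], [0, 0, -0.03, 0, 0, 0, -0.4], [0, 0, -0.1, 0, 0, 0, -0.4], [0, 0, -0.18, 0, 0, 0, -0.4], [0, 0, -0.25, 0, 0, 0, -0.4], [0.1, 0, -0.25, 0, 0, 0, -0.4], [0.2, 0, -0.25, 0, 0, 0, -0.4], [0.2, 0, -0.25, 0, 0, 0, -0.4], [0.2, 0, -0.25, 0, 0, 0, -0.4], [0.2, 0, -0.25, 0, 0, 0, -0.4], [0.2, 0, -0.25, 0, 0, 0, -0.4]]])

```text
clock: 28.72
ee_pos: [513.1, 153.0, 336.7]
tcp_rot: [-0.158, 0.987, 0.001, 0.011]
contact_force: [0.2, 0.1, 0.0]
width: 0.701
finger_force: 0.0
```

```bash
python3 - <<'E'
from h import *
s=read_state();print(s["clock"],s["ee_pos"],s["contact_force"])
a=grab_frame("wrist"); b=grab_frame("scene")[150:390,100:340]
cv2.imwrite("pics/p8.png",np.hstack([cv2.resize(a,(480,360),interpolation=2),cv2.resize(b,(320,320),interpolation=2) if 0 else cv2.copyMakeBorder(cv2.resize(b,(320,320),interpolation=2),0,40,0,0,0)])[:,:,::-1])
E
```

```text
28.725 [513.07286099 152.95390124 336.72441616] [0.1629812  0.11693053 0.03360218]
```

View pics/p8.png

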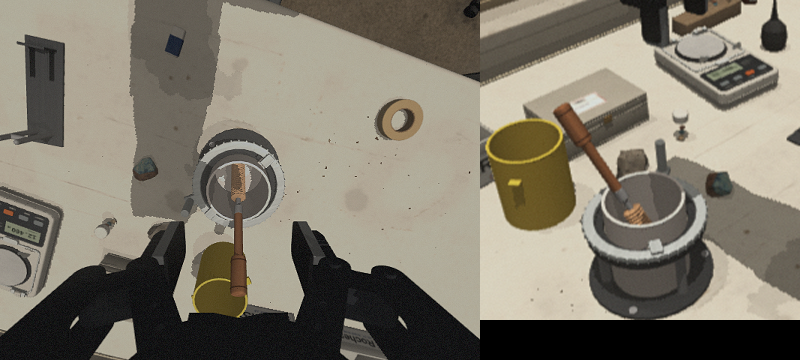

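The brush leans freely in the locked jar, with its grip end at crop (238,290) and (563,107). The pin is at the mark, the bystanders are in place and the gripper is clear.

```bash
python3 -c "
from cell import *
print(hand_in())"
```

```text
the job is handed in; nothing more can be done
None
```

The job is handed in at about 29 s of robot time: I turned the collar to its hard stop with the pin at the mark, made three strokes (6–10 N on the bottom, about 63 mm up each time), and left the brush leaning in the locked jar with the gripper clear; no verdict was returned.

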